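# Show the bed bolt to the webcam

### The arm

A 6-joint arm with a two-finger parallel gripper is mounted at the origin on the work surface. World frame = base frame: x ahead of the robot, y to its left, z up, the work surface at z = 0. Lengths are in m, angles in degrees, forces in N, time in s.
With the tool pointing down it reaches from about 0.35 to 0.875 m from the base axis. Payload 4.2 kg.
Tool frame: the origin (TCP) lies midway between the tips of the shut fingers; the grasp point (between the pads) lies 19 mm behind it; y points along the fingers, z is the direction in which the jaws open and shut, and the axes are right-handed (so a half turn about y gives the same grasp; the last joint's range is limited). The gripper opens to 87 mm and grips with 3 to 60 N. Pads are 19 mm wide; open, the fingers measure 117 mm over their backs; the gripper's body (75 mm by 190 mm) begins 51 mm behind the grasp point.
Start: joints at [-49.584, 22.042, 0.453, 0, -68.411, -14.817], TCP at [0.27, -0.564, 0.223] pointing down, gripper open.
Joint ranges: [-179.83, 179.83], [-69.29, 118.12], [-61.27, 80.66], [-181.25, 117.63], [-171.15, -9.14], [-177.46, 177.46]. Speed limits (degrees/s): [159.86, 159.86, 180, 180, 180, 180].

### API

Orientations are given as [roll, pitch, yaw] about the fixed x, y, z axes, in that order (R = Rz(yaw) Ry(pitch) Rx(roll)).
In Python, from workcell import env gives the robot as it stands. The module is installed in compiled form; this text tells all that it offers. Calls block until the motion is done:
- env.goto(position, orientation): joint-space move of the TCP to a pose.
- env.move_straight(position, rotation=None, rate=0.15, force_limit=None): straight line of the TCP; rotation=None keeps the orientation; rate is the mean speed in m/s. With force_limit (N) it stops when the force on the tool has changed by that much, and returns True; else False.
- env.set_joints(angles): joint-space move.
- env.gripper_to(opening, grasp_force=None): opening from 0.0 (shut) to 1.0 (fully open); grasp_force is the grip in N (None keeps the last); returns when the fingers have stopped.
- env.dwell(seconds).
- env.inverse_kinematics(position, orientation): joint angles nearest the present ones, or None.
- env.read_state(): the state.
- env.grab_frame(name): name is "side" or "top"; returns a dict with "image" (480x640x3 uint8, blue, green, red), "fx", "fy", "cx", "cy" (pixels), "D" ([k1, k2, p1, p2, k3] as OpenCV has them; the pictures are not rectified), "position" and "orientation" of the camera in the world. Camera axes: x right, y up, looking along -z (the intrinsics and any distortion apply to the point x, -y, -z); pixel columns grow to the right and rows downward; lengths in m; the calibration is good to about 2 mm. A picture is of the moment at which its call begins. There is no depth.
A pose or a line that the arm cannot do raises env.Unreachable and nothing moves.
- env.close_job(): hands the job in, once; it reports no verdict.
Trained networks look in a picture, given as the dict that the camera call returned (one of the last four; its "shot" number tells which), for a name from the list of things; names that differ only in an ending like _2 or _b are one class to them, and where a whole thing is asked for, a point or a joint stands for the part that bears it (a point fixed in the world has none). Each returns a list of dicts, best first, with "score" (0 to 1); they miss things now and then, are a little off and sometimes report something else, mostly with a low value. They report only what shows in the picture. A call takes as long as a camera call. They do not tell look-alikes from the thing itself.
- env.search_frame(picture, thing): "xyz" ([x, y, z] in m, in world coordinates, good to about 4 mm: the middle of the surface that is visible of it).
- env.trace(picture, thing): "mask" (480x640 bool, what is visible of it).
The state is a dict: "clock": time; "joint_positions": joint angles; "qvel": joint speeds; "joint_torque": joint torques, N m; "position": TCP position; "tool_rot": TCP orientation; "force": force on the tool from outside, world axes, zero at the start; "wrist_torque": the same for the moment, N m; "opening": opening from 0.0 (shut) to 1.0 (fully open).
Only numpy, scipy, OpenCV 4.12 (cv2) and the standard library are available. Lean on these libraries where they do the work, as an engineer would, in place of code of your own. Each camera call takes 0.05 s, during which the arm holds its last target. There are 200 camera calls.

### The job

Open the clear lid of the grey parts tray and leave it standing open, take out the steel bolt and show it to the webcam on the stand: hold it in the air with the face of its round head 12 cm straight in front of the lens, the head pointing straight at the lens and the bolt lying along the line of sight. Finish while holding it there, still in the gripper and touching nothing else; do not bump the webcam or its stand, and leave the other parts and tools where they lie.

Things in the scene. Friction and masses are not known exactly. Their poses are not given: they have to be found in the camera images.
- lid (a joint): opening angle of the tray's lid in rad: 0 shut, 1.57 upright, 1.9 fully back. The hinge is stiff: the lid stays at whatever angle it is left, and takes about 2 N at the knob to swing.
- lid_handle (a point): centre of the grip of the orange round knob on the lid (a disc 28 mm across and 16 mm thick on a 12 mm neck, its axis square to the lid). The point lies 35 mm above the lid's upper face and 30 mm in from the lid's front edge (the edge away from the hinge), midway along it. Turns with the lid.
- lid_hinge (a point): Hinge line at the middle of the tray's rear rim, at the lid's underside. y axis along the hinge line; lid shut: x from the tray's front to the hinge, z up. Turns with the lid, whose front edge swings up and over the hinge. The knob's grip point is at (-0.130, 0, 0.041) in this frame. Lid 160 mm from hinge to front edge, 170 mm along the hinge, 6 mm thick.
- tray: grey open plastic tray, fixed to the panel, 160 mm (its x, front to hinge) by 170 mm (y) by 45 mm high, walls 4 mm, inner floor about 4 mm above the panel. Origin at the centre of its underside, z up, the hinge along its +x rim.
- bolt_mid (a point): Middle of the bare shaft of the steel bolt, on its axis: grasp here. The bolt lies level, axis 8 mm above the tray's inner floor. x axis: along the bolt to the round head. Shaft 8 mm thick, bare for 31 mm to either side; then the head (16 mm across, 7 mm long, black hex socket) and at the other end a brass barrel nut (12 mm across, 16 mm high). About 55 g, balanced near this point.
- bolt_head (a point): centre of the outer face of the bolt's round head, 38 mm from the middle point along the bolt. Same axes as the middle point.
- bolt_tail (a point): the other end of the bolt, past the brass nut, on its axis, 46 mm from the middle point. Same axes.
- lens (a point): centre of the front glass of the webcam's lens (a blue barrel 38 mm across on a white housing 62 mm wide). The lens looks along the -x axis of this frame, which always slopes 30 degrees below level, roughly towards the robot; y is level. So the bolt, shown rightly, has its x axis along this x axis and its head face at (-0.12, 0, 0) in this frame.
- stand: Webcam stand, fixed: a round dark foot 110 mm across, 14 mm high, centred 225 mm along +x from this origin, with a mast 14 mm thick, 412 mm tall; the webcam sits on the robot's side of the mast, lens 0.27 to 0.33 m above the panel, over the stand's x axis. The origin lies on the panel below the place where the bolt is to be shown; nothing stands there.
- dowel0: loose beech dowel, 8 mm by 40 mm, lying on the panel: leave alone. Origin on the panel under its middle.
- dowel1: another loose beech dowel, like the first: leave alone.
- dowel2: another loose beech dowel, like the first: leave alone.
- camlock: zinc cam lock, a disc 15 mm across and 12.5 mm high, on the panel: leave alone. Origin at its underside.
- hexkey: steel hex key, 90 mm by 28 mm, 6 mm thick, flat on the panel: leave alone. Origin under the middle of its long arm.
- screwdriver: red-handled screwdriver 190 mm long, 28 mm thick, lying on the panel: leave alone. Origin under the end of the handle where the shaft begins.
- rail: white rail, 60 by 300 by 18 mm, fixed, with three beech dowels standing 28 mm out of its top. Origin at the centre of its underside.
Mind the look-alikes: they are no part of the job. What is shaped like the tray but pink is not meant.

How it is judged:
By the outcome, as a careful person would: the job done as asked, in the order asked, and still so for the second after the job is handed in, while the arm keeps its last pose, push and grip.
It also fails if it takes over 56 s, if anything falls off the work surface, if the arm or the gripper's body presses on something with over 40 N, if the wrist force passes 120 N, or if a joint passes its speed limit or range.

## Working session

There is one attempt and no reset: what is moved stays moved. The work goes in short steps, each a Python script; the robot and the scene stay as the last script left them, time stands still between calls to the robot, and variables do not carry over. Pictures are saved under pics/ and viewed, about 8 in all and at most 12, crops included, and the job is handed in when it is done.

```bash
mkdir -p pics; ls; python3 - <<'E'
from workcell import env
import cv2,numpy as np
for n in("top","side"):
    p=env.grab_frame(n); cv2.imwrite(f"pics/{n}0.png",p["image"])
    print(n,p["fx"],p["cx"],p["cy"],p["D"],p["position"],p["orientation"])
    for t in["tray","lid_handle","bolt_mid","lens","lid","stand"]:
        for m in env.search_frame(p,t)[:3]: print(t,np.round(m["xyz"],4),round(m["score"],2))
s=env.read_state();print(s)
E
```

```text
pics
top 611.7350194680341 321.44134016507934 250.18058066055744 [-0.04941879  0.          0.          0.          0.        ] [0.2479185  0.02549448 1.86612612] [  7.45860415  -0.60874161 -89.51655593]
tray [0.2417 0.2571 0.0473] 0.64
tray [ 0.4491 -0.217   0.0507] 0.63
tray [0.4674 0.2149 0.0574] 0.59
lid_handle [0.2417 0.2565 0.0507] 0.93
lid_handle [0.4725 0.2218 0.0615] 0.81
lid_handle [ 0.4532 -0.221   0.0519] 0.8
bolt_mid [0.4703 0.2145 0.0581] 0.33
lens [ 0.6601 -0.1521  0.3578] 0.96
lid [ 0.4527 -0.2191  0.0503] 0.95
lid [0.2412 0.2538 0.0502] 0.86
lid [0.47   0.2156 0.0574] 0.68
stand [ 0.7017 -0.1404  0.23  ] 0.86
side 611.4126508954892 322.7326161152891 239.2428924183165 [0.07229977 0.         0.         0.         0.        ] [0.30263988 1.16841871 1.01703777] [  54.12370508   -0.22426132 -170.78582887]
tray [0.469  0.2563 0.0536] 0.97
tray [0.244  0.2849 0.0528] 0.58
lid_handle [0.4734 0.2301 0.0589] 0.6
lid_handle [ 0.4547 -0.2043  0.0519] 0.59
lens [ 0.6641 -0.1347  0.3432] 0.85
lid [0.2414 0.2624 0.053 ] 0.81
lid [0.4718 0.2325 0.0564] 0.71
lid [ 0.4534 -0.2048  0.0493] 0.67
stand [ 0.7094 -0.1362  0.2131] 0.74
stand [ 0.5568 -0.4523  0.0192] 0.32
{'clock': 0.7, 'joint_positions': array([-4.95851318e+01,  2.20393121e+01,  4.53654192e-01, -7.46236802e-04,
       -6.84111800e+01, -1.48174285e+01]), 'qvel': array([-0.05465946, -0.04705416, -0.07000929,  0.08213295,  0.02820359,
       -0.00508653]), 'joint_torque': array([-1.20082523e-04, -3.90333080e+01,  1.87586439e+01,  4.22339246e+00,
        1.55459682e-02, -9.07758988e-06]), 'position': array([ 0.27005535, -0.56362563,  0.22258014]), 'tool_rot': array([-9.00028794e+01, -1.47948160e-03,  2.55971652e+01]), 'force': array([0.95283623, 0.16819522, 0.63586986]), 'wrist_torque': array([-0.0174532 , -0.01513263, -0.01612162]), 'opening': 1.0026724882681113}
```

View pics/top0.png

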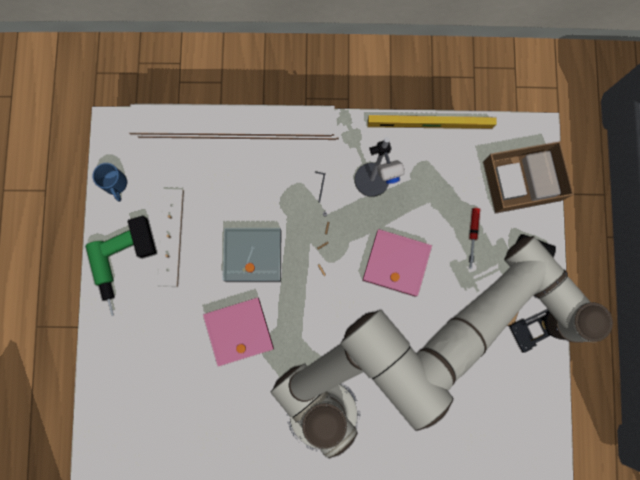

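View pics/side0.png

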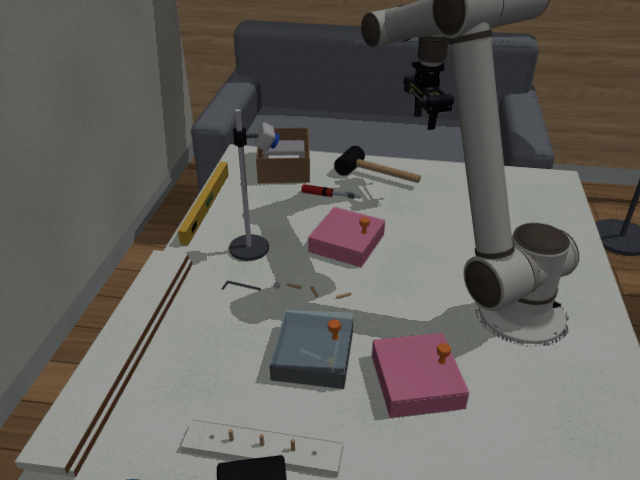

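```bash
python3 - <<'E'
import cv2,numpy as np
t=cv2.imread("pics/top0.png");s=cv2.imread("pics/side0.png")
def c(i,x,y,w,h): return cv2.resize(i[y:y+h,x:x+w],(400,300),interpolation=cv2.INTER_CUBIC)
cv2.imwrite("pics/m0.png",np.vstack([np.hstack([c(t,212,226,80,60),c(t,340,130,80,60)]),np.hstack([c(s,260,305,106,80),c(s,220,100,80,60)])]))
E
```

```text
(no output)
```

View pics/m0.png

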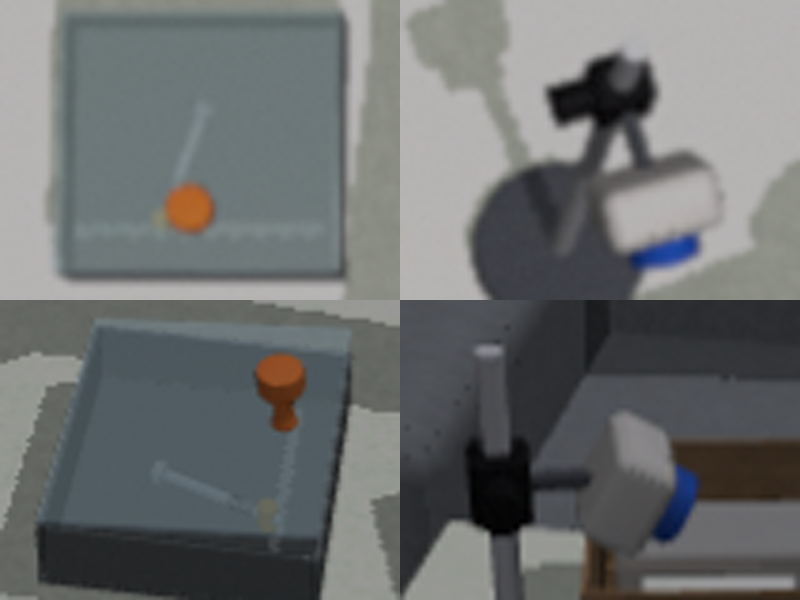

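```bash
cat > h.py <<'E'
import cv2,numpy as np
from scipy.spatial.transform import Rotation as R
from scipy.optimize import least_squares,differential_evolution
F=np.diag([1.,-1,-1])
def proj(p,X):
    Rw=R.from_euler('xyz',p["orientation"],degrees=True).as_matrix()
    Xc=(np.atleast_2d(X)-p["position"])@Rw@F
    K=np.array([[p["fx"],0,p["cx"]],[0,p["fy"],p["cy"]],[0,0,1]])
    return cv2.projectPoints(Xc,np.zeros(3),np.zeros(3),K,np.array(p["D"]))[0].reshape(-1,2)
def ray(p,uv,z):  # point on plane z
    f=lambda q:(proj(p,[[q[0],q[1],z]])-uv).ravel()
    return least_squares(f,[.45,0]).x
def tri(ps,uvs):
    r=least_squares(lambda X:np.concatenate([(proj(p,X)-u).ravel() for p,u in zip(ps,uvs)]),[.5,0,.1])
    return r.x,np.abs(r.fun).max()
E
cat > a.py <<'E'
from workcell import env
from h import *
P=[env.grab_frame("top"),env.grab_frame("side")]; T,S=P
c=[ray(T,np.array(u)/5+[212,226],.048) for u in[(65,15),(343,14),(343,275),(60,275)]]
print("lid corners",np.round(c,4),np.mean(c,0))
for t in["lid_handle","bolt_mid","lens"]:
    ms=[]
    for p in P:
        for m in env.trace(p,t)[:4]:
            print(t,p is T,round(m["score"],2),m["mask"].sum(),np.argwhere(m["mask"]).mean(0)[::-1].round(1))
print("head",ray(T,np.array([205,107])/5+[212,226],.012),"nut",ray(T,np.array([160,220])/5+[212,226],.012))
s=lambda u,v:[260+u*106/400,305+(v-300)*80/300]
print("side head",ray(S,s(160,470),.012),"nut",ray(S,s(268,515),.012))
print("knob",tri(P,[[250,267.6],s(280,378)]))
print("masttop",tri(P,[[386.4,139.4],[237.4,110]]),"foot",ray(T,[371.,180],.014),ray(S,[249.,247],.014))
B=[]
for p in P:
    i=p["image"].astype(float); b=np.clip((i[...,0]-i[...,2]-25)/90,0,1)
    x0,y0=(370,150) if p is T else (255,115)
    m=np.zeros_like(b); m[y0:y0+45,x0:x0+45]=b[y0:y0+45,x0:x0+45]; B.append(m); yy,xx=np.nonzero(m>.5); print("blue",len(xx),xx.min(),xx.max(),yy.min(),yy.max())
np.savez("pics/blue.npz",*B)
th=np.linspace(0,2*np.pi,40)
def cyl(l,psi,L,pit=np.radians(30)):
    ax=np.array([np.cos(psi)*np.cos(pit),np.sin(psi)*np.cos(pit),np.sin(pit)])
    y=np.array([-np.sin(psi),np.cos(psi),0]);z=np.cross(ax,y)
    c=.019*(np.outer(np.cos(th),y)+np.outer(np.sin(th),z))
    return np.vstack([l+c,l+c+L*ax])
def render(p,pts):
    u=proj(p,pts); o=np.array([370,150] if p is T else [255,115]); k=8
    m=np.zeros((45*k,45*k),np.uint8)
    cv2.fillConvexPoly(m,cv2.convexHull(((u-o+.5)*k-.5).round().astype(np.int32)),255)
    return cv2.resize(m,(45,45),interpolation=cv2.INTER_AREA)/255.
def cost(q,full=0):
    e=0
    for p,b,L in zip(P,B,q[4:]):
        o=(370,150) if p is T else (255,115)
        e+=np.abs(render(p,cyl(q[:3],q[3],L))-b[o[1]:o[1]+45,o[0]:o[0]+45]).sum()
    return e
for sd in(0,1):
    r=differential_evolution(cost,[(.6,.72),(-.22,-.08),(.25,.37),(-.3,.9),(.003,.03),(.003,.03)],seed=sd,maxiter=150,popsize=12)
    print("lens",r.x.round(4),"yaw",np.degrees(r.x[3]),r.fun)
E
python3 a.py
```

```text
lid corners [[0.5476 0.299 ]
 [0.5498 0.1317]
 [0.3924 0.129 ]
 [0.3907 0.2975]] [0.47012057 0.21429352]
lid_handle True 0.81 3091 [397.8 262.6]
lid_handle True 0.72 3054 [237.2 331.5]
lid_handle True 0.57 3054 [251.2 254.4]
lid_handle False 0.96 4177 [312.6 339.4]
lid_handle False 0.87 2114 [346.7 229.6]
lid_handle False 0.77 4922 [418.6 367.1]
lens True 0.97 736 [387.4 163.8]
lens False 0.84 770 [258.5 136.9]
head [0.49734346 0.21714402] nut [0.42769846 0.24294819]
side head [0.49822809 0.22219695] nut [0.42974427 0.24700218]
knob (array([0.4279324 , 0.21623833, 0.0925304 ]), np.float64(0.29139674781492886))
masttop (array([ 0.71784671, -0.1462573 ,  0.40873508]), np.float64(0.5903316556321272)) foot [ 0.7119151  -0.14421565] [ 0.71470472 -0.13179253]
blue 41 387 398 178 182
blue 24 275 278 134 142
lens [ 0.6008 -0.0805  0.2528  0.2509  0.0082  0.0076] yaw 14.373438183293496 72.86666666666667
lens [ 0.6765 -0.0905  0.2676  0.3767  0.0202  0.0291] yaw 21.582307989446413 72.86666666666667
```

```bash
python3 - <<'E'
s=open("a.py").read()
a,b=s.split("c=[ray",1); b="B=[]"+b.split("B=[]",1)[1].split("for sd in")[0]
open("b.py","w").write(a+b+'''
bl,_=tri(P,[[392.5,180.],[276.5,138.]]); print("blue tri",bl,_)
bd=[(v-.03,v+.03) for v in bl]
for off in(0,1):
  f=cost
  if off:
    M=np.array([.717,-.145]); 
    def f(q):
        lat=-np.sin(q[3])*(q[0]-M[0])+np.cos(q[3])*(q[1]-M[1]); return cost(q)+abs(lat)*1500
  for sd in(0,1):
    r=differential_evolution(f,bd+[(-.2,.9),(.003,.03),(.003,.03)],seed=sd,maxiter=200,popsize=15)
    d=M-r.x[:2] if off else 0
    print("lens",r.x.round(4),"yaw",np.degrees(r.x[3]).round(1),round(r.fun,2),"mast dist",np.hypot(*d) if off else "")
O=[]
for p,(x0,x1,y0,y1) in zip(P,[(235,265,255,285),(315,350,310,350)]):
    i=p["image"].astype(float)[y0:y1,x0:x1]; w=np.clip((i[...,2]-i[...,0]-60)/80,0,1)
    yy,xx=np.mgrid[y0:y1,x0:x1]; O.append([(w*xx).sum()/w.sum(),(w*yy).sum()/w.sum()])
    print("orange",O[-1],w.sum())
# foot: dark pixels
for p,(x0,x1,y0,y1) in zip(P,[(345,395,160,202),(220,280,230,265)]):
    m=(p["image"][y0:y1,x0:x1].max(2)<95).astype(np.uint8); ys,xs=np.nonzero(m); print("dark",xs.min()+x0,xs.max()+x0,ys.min()+y0,ys.max()+y0,m.sum())
for f in[(.714,-.14),(.716,-.145),(.712,-.138)]:
    t=np.linspace(0,6.28,60); c=np.c_[f[0]+.055*np.cos(t),f[1]+.055*np.sin(t)]
    for p in P:
        u=np.vstack([proj(p,np.c_[c,0*t+h]) for h in(0,.014)]); print(f,u.min(0).round(1),u.max(0).round(1))
''')
E
python3 b.py
```

```text
blue 41 387 398 178 182
blue 24 275 278 134 142
blue tri [ 0.63301758 -0.17061578  0.33134897] 0.027972106741401603
lens [ 0.6346 -0.1701  0.3229  0.0947  0.003   0.0031] yaw 5.4 55.51 mast dist 
lens [ 0.6335 -0.1718  0.3243  0.1122  0.003   0.003 ] yaw 6.4 56.13 mast dist 
lens [ 0.6323 -0.1685  0.3296  0.2661  0.003   0.003 ] yaw 15.2 70.91 mast dist 0.08790015313561539
lens [ 0.6327 -0.1681  0.3277  0.2338  0.003   0.003 ] yaw 13.4 70.78 mast dist 0.08740122469599829
orange [np.float64(249.38898450946644), np.float64(267.1831817064175)] 50.8375
orange [np.float64(334.0269211943221), np.float64(324.7298091042585)] 51.074999999999996
dark 354 394 160 196 877
dark 229 269 230 260 891
(0.714, -0.14) [351.7 162.1] [387.3 197.6]
(0.714, -0.14) [229.9 233.7] [270.3 261.6]
(0.716, -0.145) [353.3 161.5] [388.9 197. ]
(0.716, -0.145) [229.7 232.7] [270.  260.4]
(0.712, -0.138) [351.  162.8] [386.7 198.2]
(0.712, -0.138) [230.4 234.2] [270.8 262.1]
```

```bash
python3 - <<'E'
s=open("b.py").read(); s=s.split("def render")[0]
open("c.py","w").write(s+'''
def frame(psi,pit=np.radians(30)):
    ax=np.array([np.cos(psi)*np.cos(pit),np.sin(psi)*np.cos(pit),np.sin(pit)]); y=np.array([-np.sin(psi),np.cos(psi),0])
    return ax,y,np.cross(ax,y)
O0=[np.array([370,150]),np.array([255,115])]; k=8
def fill(m,p,o,pts,v): cv2.fillConvexPoly(m,cv2.convexHull(((proj(p,pts)-o+.5)*k-.5).round().astype(np.int32)),v)
def rend(i,q):
    p,o=P[i],O0[i]; l=q[:3]; psi,Lb,hh,D=q[3:7]; ax,y,z=frame(psi)
    m=np.zeros((45*k,45*k),np.uint8)
    box=np.array([l+(Lb+d)*ax+a*y*.031+b*z*hh for d in(0,D) for a in(-1,1) for b in(-1,1)])
    front=(np.array(p["position"])-(l+Lb*ax))@ax<0
    if front: fill(m,p,o,cyl(l,psi,Lb),255)
    else: fill(m,p,o,cyl(l,psi,Lb),255); fill(m,p,o,box,0)
    return cv2.resize(m,(45,45),interpolation=cv2.INTER_AREA)/255.,front
M=np.array([.7165,-.146])
def cost(q,w=400):
    e=sum(np.abs(rend(i,q)[0]-B[i][O0[i][1]:O0[i][1]+45,O0[i][0]:O0[i][0]+45]).sum() for i in(0,1))
    lat=-np.sin(q[3])*(q[0]-M[0])+np.cos(q[3])*(q[1]-M[1]); return e+w*abs(lat)
bd=[(.60,.665),(-.20,-.13),(.27,.345),(0,.8),(.006,.03),(.018,.035),(.02,.05)]
for w in(0,1000):
  for sd in(0,1):
    r=differential_evolution(cost,bd,args=(w,),seed=sd,maxiter=150,popsize=12)
    q=r.x; d=M-q[:2]
    print(w,q.round(4),"yaw",np.degrees(q[3]).round(1),"mastyaw",np.degrees(np.arctan2(d[1],d[0])).round(1),np.hypot(*d).round(4),round(r.fun,2),[rend(i,q)[1] for i in(0,1)])
# draw
for i,n in((0,"top"),(1,"side")):
    o=O0[i]; im=cv2.resize(P[i]["image"][o[1]-5:o[1]+45,o[0]-15:o[0]+35],(400,400),interpolation=cv2.INTER_CUBIC)
    ax,y,z=frame(q[3])
    u=proj(P[i],cyl(q[:3],q[3],q[4])[:40])
    box=np.array([q[:3]+(q[4]+d)*ax+a*y*.031+b*z*q[5] for d in(0,q[6]) for a,b in((-1,-1),(1,-1),(1,1),(-1,1))])
    v=proj(P[i],box)
    T2=lambda a:((a-(o-[15,5])+.5)*8).round().astype(int)
    cv2.polylines(im,[T2(u)],True,(0,255,255),1)
    for f in(v[:4],v[4:]): cv2.polylines(im,[T2(f)],True,(0,255,0),1)
    mp=proj(P[i],[[*M,.412]]); cv2.circle(im,tuple(T2(mp)[0]),4,(0,0,255),1)
    cv2.imwrite(f"pics/fit_{n}.png",im)
cv2.imwrite("pics/fit.png",np.hstack([cv2.imread("pics/fit_top.png"),cv2.imread("pics/fit_side.png")]))
''')
E
python3 c.py
```

```text
blue 41 387 398 178 182
blue 24 275 278 134 142
0 [ 0.6361 -0.1709  0.3278  0.3328  0.0116  0.0302  0.0353] yaw 19.1 mastyaw 17.2 0.0842 38.29 [np.False_, np.False_]
0 [ 0.6375 -0.1716  0.3205  0.2873  0.0082  0.0181  0.0366] yaw 16.5 mastyaw 18.0 0.083 35.65 [np.False_, np.False_]
1000 [ 0.6377 -0.1717  0.3206  0.3148  0.0084  0.018   0.0353] yaw 18.0 mastyaw 18.1 0.0829 36.55 [np.False_, np.False_]
1000 [ 0.638  -0.1717  0.3205  0.316   0.008   0.018   0.0481] yaw 18.1 mastyaw 18.1 0.0826 36.39 [np.False_, np.False_]
```

View pics/fit.png

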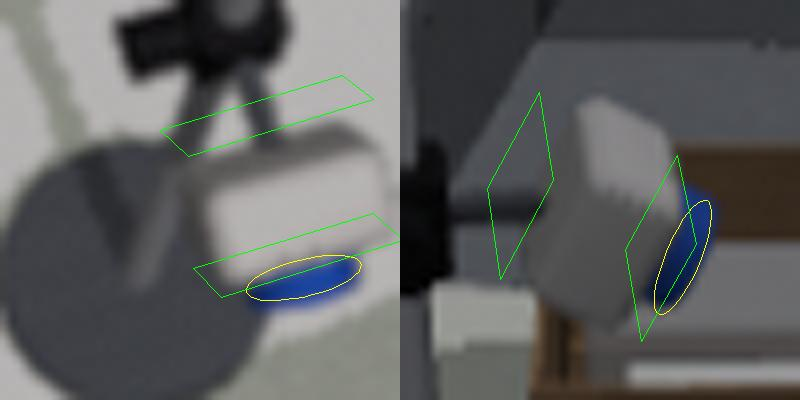

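```bash
sed -i 's#b=np.clip((i\[...,0\]-i\[...,2\]-25)/90,0,1)#b=np.clip(((i[...,0]-i[...,2])/(i[...,0]+1)-.25)/.3,0,1)*(i[...,0]>40)#; s#(.018,.035),(.02,.05)\]#(.023,.033),(.02,.05)]#; s#^bd=.*#&#' c.py
python3 c.py
```

```text
blue 51 386 398 177 183
blue 68 271 279 133 147
0 [ 0.635  -0.1708  0.3236  0.2911  0.0155  0.0322  0.0297] yaw 16.7 mastyaw 16.9 0.0852 21.87 [np.False_, np.False_]
0 [ 0.6346 -0.1697  0.324   0.2758  0.0153  0.0326  0.026 ] yaw 15.8 mastyaw 16.1 0.0853 21.83 [np.False_, np.False_]
1000 [ 0.6348 -0.1699  0.3241  0.2841  0.0155  0.0328  0.0331] yaw 16.3 mastyaw 16.3 0.0851 21.57 [np.False_, np.False_]
1000 [ 0.6349 -0.1703  0.3236  0.289   0.0157  0.0328  0.0391] yaw 16.6 mastyaw 16.6 0.0851 21.63 [np.False_, np.False_]
```

View pics/fit.png

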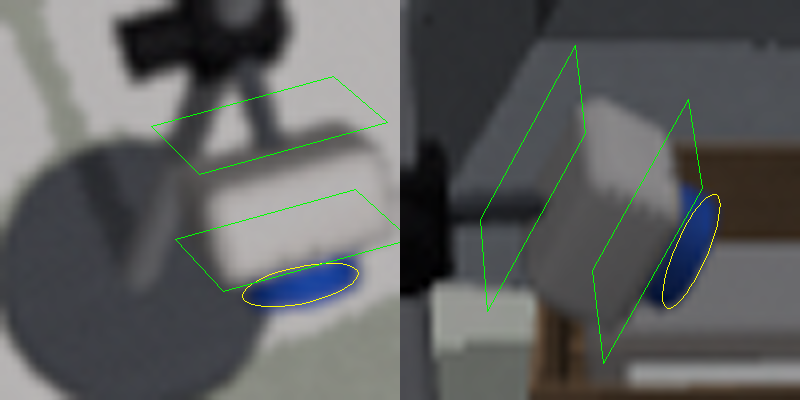

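```bash
cat >> h.py <<'E'
def rep(env,tag=""):
    s=env.read_state(); print(tag,round(s["clock"],2),"p",s["position"].round(4),"r",s["tool_rot"].round(1),"F",s["force"].round(1),"o",round(s["opening"],3)); return s
E
cat > d.py <<'E'
from workcell import env
from h import *
D=[-90,0,0.6]
for p,o in[((.25,-.35,.35),[-90,0,-20]),((.43,.0,.35),[-90,0,0]),((.429,.217,.16),D)]:
    print(env.inverse_kinematics(p,o)); env.goto(p,o)
rep(env,"above")
print(env.move_straight([.429,.217,.070],rate=.1,force_limit=8)); rep(env,"down")
env.gripper_to(0.0,grasp_force=15); env.dwell(.2); rep(env,"grip")
H=np.array([.557,.217,.045])
for a in range(0,106,15):
    v=R.from_euler('y',a,degrees=True).apply([-.128,0,.041]); t=min(20,a*.25)
    q=env.inverse_kinematics(H+v-[.019*np.sin(np.radians(t)),0,.019*np.cos(np.radians(t))],(R.from_euler('z',.6,degrees=True)*R.from_euler('y',t,degrees=True)*R.from_euler('x',-90,degrees=True)).as_euler('xyz',degrees=True)); print(a,None if q is None else np.round(q,1))
p=env.grab_frame("side"); cv2.imwrite("pics/s1.png",cv2.resize(p["image"][180:460,180:500],(800,700))[:600])
E
python3 d.py
```

```text
[-3.26524720e+01 -1.70663672e+00 -1.10923906e+01 -2.54444375e-14
 -8.06142461e+01 -7.73475280e+01]
[ 2.18160496e+01 -1.71940711e+00 -1.11046428e+01 -2.54444375e-14
 -8.06147643e+01 -1.11816050e+02]
[ 4.62454753e+01  1.14450768e+01 -2.45343328e+01 -2.54444375e-14
 -5.40205904e+01 -1.35645475e+02]
above 4.98 p [0.4297 0.2167 0.1609] r [-89.9  -0.1   0.6] F [-0.4 -0.1 -1.3] o 1.003
False
down 6.03 p [0.4295 0.2173 0.0706] r [-89.9  -0.1   0.6] F [ 0.1 -0.2  0.8] o 0.997
grip 7.25 p [0.4293 0.219  0.0702] r [-89.8  -0.1   0.6] F [-3.8  5.7  0.7] o 0.301
0 [  46.2   18.7  -31.1   -0.   -40.2 -135.6]
15 [  43.3   18.6  -23.8   -3.3  -50.4 -130.6]
30 [  40.2   20.1  -16.1   -5.5  -59.7 -126.5]
45 [  37.    22.9   -8.1   -7.2  -68.2 -123.2]
60 [ 3.410e+01  2.680e+01  1.000e-01 -8.500e+00 -7.600e+01 -1.206e+02]
75 [  31.6   31.6    8.4   -9.6  -83.1 -118.5]
90 [  29.9   35.6   14.5   -9.6  -86.5 -117.2]
105 [  28.7   39.2   18.9   -9.3  -87.5 -116.2]
```

View pics/s1.png

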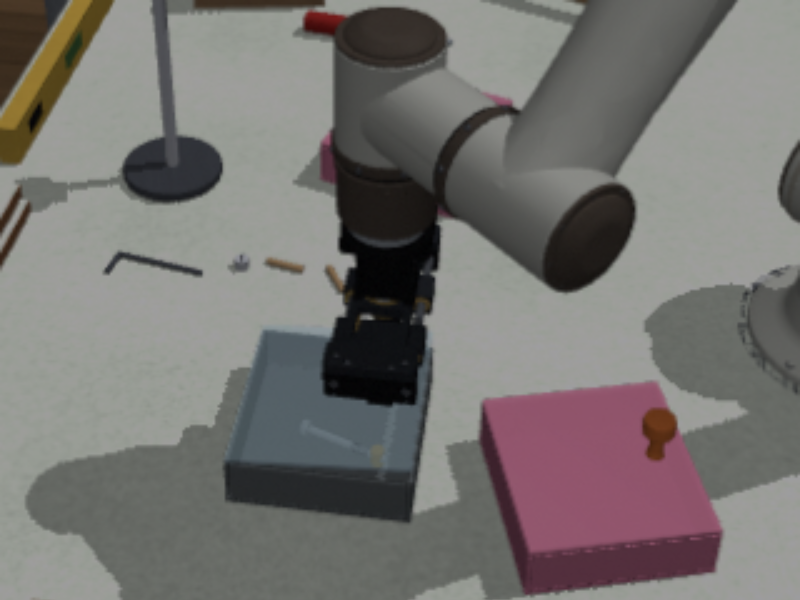

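```bash
cat > e.py <<'E'
from workcell import env
from h import *
H=np.array([.557,.219,.045])
for a in list(range(8,104,8))+[104]:
    v=R.from_euler('y',a,degrees=True).apply([-.128,0,.041]); t=min(20,a*.25)
    o=(R.from_euler('z',.6,degrees=True)*R.from_euler('y',t,degrees=True)*R.from_euler('x',-90,degrees=True)).as_euler('xyz',degrees=True)
    s=env.move_straight(H+v-[.019*np.sin(np.radians(t)),0,.019*np.cos(np.radians(t))],o,rate=.06)
    r=rep(env,a)
    if np.linalg.norm(r["force"])>30 or r["opening"]<.2: print("STOP");break
p=env.grab_frame("side"); cv2.imwrite("pics/s2.png",cv2.resize(p["image"][180:420,180:500],(800,600)))
E
python3 e.py
```

```text
8 7.72 p [0.4348 0.2191 0.0842] r [-90.    2.    0.6] F [-3.5  2.8  1.7] o 0.3
16 8.18 p [0.4441 0.2192 0.1006] r [-90.    3.9   0.6] F [-1.2  2.5  0.7] o 0.301
24 8.63 p [0.4555 0.2194 0.1154] r [-89.9   5.9   0.6] F [ 2.3  1.8 -2.1] o 0.303
32 9.09 p [0.4683 0.2195 0.1282] r [-89.9   7.9   0.6] F [ 5.3  2.4 -6.9] o 0.299
40 9.55 p [0.4824 0.2197 0.1387] r [-89.9   9.9   0.6] F [ 4.5  4.1 -8.3] o 0.301
48 10.0 p [0.4977 0.2199 0.147 ] r [-89.9  12.    0.6] F [ 4.7  4.5 -9.7] o 0.304
56 10.45 p [0.514  0.22   0.1531] r [-89.9  14.1   0.6] F [  2.4   4.9 -10. ] o 0.304
64 10.9 p [0.5311 0.2202 0.1568] r [-89.9  16.2   0.6] F [ 1.6  5.4 -9.3] o 0.3
72 11.35 p [0.5486 0.2204 0.158 ] r [-89.9  18.3   0.6] F [ 0.5  6.3 -9.5] o 0.303
80 11.8 p [0.5661 0.2207 0.1568] r [-89.9  20.4   0.6] F [ -1.1   6.8 -10. ] o 0.302
88 12.27 p [0.5837 0.2209 0.1528] r [-89.9  20.5   0.6] F [-1.7  6.  -9. ] o 0.307
96 12.73 p [0.6007 0.2211 0.1463] r [-89.9  20.5   0.6] F [-3.6  7.5 -8.7] o 0.304
104 13.2 p [0.6168 0.2213 0.1374] r [-89.9  20.6   0.7] F [-4.8  6.9 -8.6] o 0.306
```

View pics/s2.png

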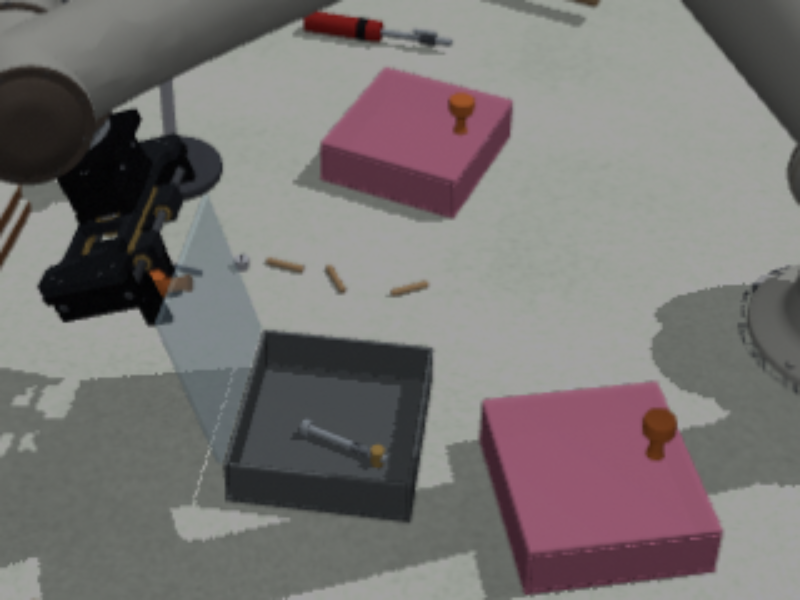

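```bash
cat > f.py <<'E'
from workcell import env
from h import *
env.gripper_to(1.0); rep(env,"rel")
p=np.array([.6168,.2213,.1374]); b=np.array([np.sin(np.radians(20.6)),0,np.cos(np.radians(20.6))])
env.move_straight(p+b*.08,rate=.15,force_limit=10)
env.move_straight([.62,.20,.33],[-90,0,.6],rate=.3); env.goto([.43,.0,.36],[-90,0,-10]); rep(env,"clear")
T,S=env.grab_frame("top"),env.grab_frame("side")
for p in(T,S):
    for t in("bolt_mid","lid"):
        for m in env.search_frame(p,t)[:2]: print(t,np.round(m["xyz"],4),round(m["score"],2))
    for m in env.trace(p,"bolt_mid")[:2]:
        a=np.argwhere(m["mask"])[:,::-1].astype(float); c=a.mean(0); w,v=np.linalg.eigh(np.cov((a-c).T)); d=(a-c)@v[:,1]
        e=[c+v[:,1]*d.min(),c+v[:,1]*d.max()]; print(m["score"],len(a),np.round(e,1),[ray(p,x,.012).round(4) for x in e])
c=lambda i,x,y,w,h:cv2.resize(i[y:y+h,x:x+w],(400,400),interpolation=cv2.INTER_CUBIC)
cv2.imwrite("pics/b.png",np.hstack([c(T["image"],220,225,64,64),c(S["image"],280,325,64,64)]))
E
python3 f.py
```

```text
rel 14.44 p [0.6212 0.219  0.1414] r [-90.   20.    0.6] F [-1.  -0.8 -0.3] o 0.996
clear 16.73 p [0.431  0.0005 0.3592] r [-90.    0.1 -10. ] F [ 0.5 -0.3  0.2] o 0.999
lid [ 0.4537 -0.2157  0.0507] 0.89
lid [0.2351 0.2725 0.0532] 0.76
0.6 1647 [[280.6 215.1]
 [216.5 211.6]] [array([0.5986, 0.1345]), array([0.6075, 0.3322])]
bolt_mid [0.4544 0.237  0.0161] 0.62
lid [0.5761 0.2335 0.1317] 0.98
lid [0.2407 0.2658 0.0502] 0.89
0.62 160 [[333.9 363.3]
 [300.1 349.9]] [array([0.4231, 0.2486]), array([0.5037, 0.2217])]
0.48 2555 [[255.9 259.6]
 [268.4 363.9]] [array([ 0.6828, -0.0825]), array([0.5637, 0.2738])]
```

View pics/b.png

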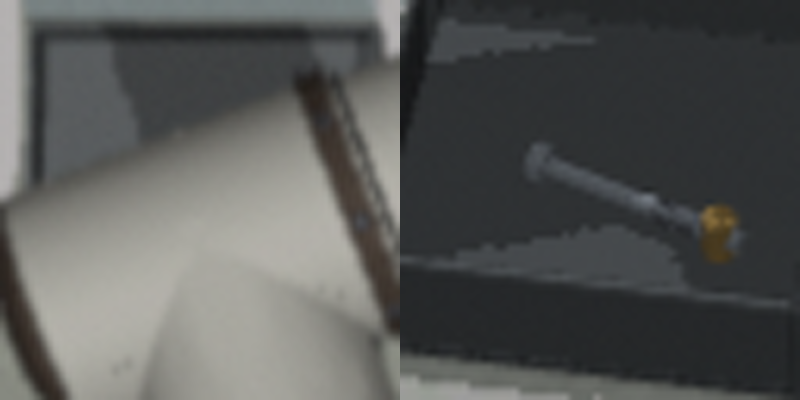

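```bash
cat > g.py <<'E'
from workcell import env
from h import *
L=np.array([.633,-.1707,.324]); psi=16.5
Rf=R.from_euler('xyz',[0,-30,psi],degrees=True); ax=Rf.apply([1,0,0]); print(ax)
mid=L-.158*ax; print("final mid",mid, env.inverse_kinematics(mid+Rf.apply([0,0,-.005]),[-90,-30,psi]))
m=np.array([.4668,.2325]); o=[-90,0,-19.3]
env.gripper_to(.6)
print(env.inverse_kinematics([*m,.12],o)); env.goto([*m,.12],o); rep(env)
print(env.move_straight([*m,.0075],rate=.08,force_limit=6)); rep(env,"down")
env.gripper_to(0.0,grasp_force=30); env.dwell(.2); rep(env,"grip")
env.move_straight([*m,.20],rate=.1); rep(env,"up")
E
python3 g.py
```

```text
[0.83036225 0.2459645  0.5       ]
final mid [ 0.50180276 -0.20956239  0.245     ] [-15.51718439   4.59783348 -17.83892891 -22.54159714 -43.74843745
 -44.8732456 ]
[  44.32057888   17.91189208  -22.18212066    0.          -49.90598726
 -153.62057888]
 19.27 p [0.4674 0.2324 0.121 ] r [-89.9  -0.1 -19.3] F [-1.   0.7  1.1] o 0.601
False
down 20.82 p [0.4671 0.2328 0.008 ] r [-89.9  -0.  -19.3] F [-0.1 -0.2 -0.1] o 0.6
grip 21.86 p [0.4668 0.2324 0.0075] r [-90.    0.  -19.3] F [ 0.1 -0.   0.9] o 0.081
up 23.93 p [0.4666 0.2323 0.1994] r [-90.1   0.  -19.3] F [-0.   0.1 -0.4] o 0.075
```

```bash
cat > k.py <<'E'
from workcell import env
from h import *
L=np.array([.633,-.1707,.324]); psi=16.5
Rf=R.from_euler('xyz',[0,-30,psi],degrees=True); ax=Rf.apply([1,0,0]); o=[-90,-30,psi]
off=Rf.apply([0,0,-.0045])
env.goto([.42,.0,.34],[-90,0,0])
env.goto(L-.238*ax+off,o); rep(env,"standoff")
env.move_straight(L-.165*ax+off,o,rate=.1); env.dwell(.3); s=rep(env,"near")
T,S=env.grab_frame("top"),env.grab_frame("side")
mid=s["position"]-R.from_euler('xyz',s["tool_rot"],degrees=True).apply([0,-0.0045+.009,0]) if 0 else L-.165*ax
for n,p in(("top",T),("side",S)):
    print(n,"exp head",proj(p,mid+.038*ax).round(1),"tail",proj(p,mid-.046*ax).round(1),"target head",proj(p,L-.12*ax).round(1),"lens",proj(p,L).round(1))
    for m in env.trace(p,"bolt_mid")[:2]:
        a=np.argwhere(m["mask"])[:,::-1]; print(m["score"],len(a),a.min(0),a.max(0))
    u=proj(p,mid).ravel().round().astype(int); x,y=u-[24,34]
    im=cv2.resize(p["image"][y:y+60,x:x+60],(400,400),interpolation=cv2.INTER_CUBIC); print("crop",x,y)
    cv2.imwrite(f"pics/k_{n}.png",im)
cv2.imwrite("pics/k.png",np.hstack([cv2.imread(f"pics/k_{n}.png") for n in("top","side")]))
E
python3 k.py
```

```text
standoff 26.24 p [ 0.4381 -0.2281  0.201 ] r [-90.  -30.   16.5] F [-0.3  0.4  0.3] o 0.08
near 27.43 p [ 0.4978 -0.2109  0.2375] r [-90.  -30.   16.5] F [-0.4 -0.8 -1.1] o 0.077
top exp head [[401.2 225.2]] tail [[406.8 253.2]] target head [[400.7 222.8]] lens [[392.2 180.7]]
crop 380 204
side exp head [[320.6 160.9]] tail [[348.1 173.5]] target head [[318.2 159.8]] lens [[276.6 140.7]]
0.39 85 [320 161] [348 176]
crop 309 133
```

View pics/k.png

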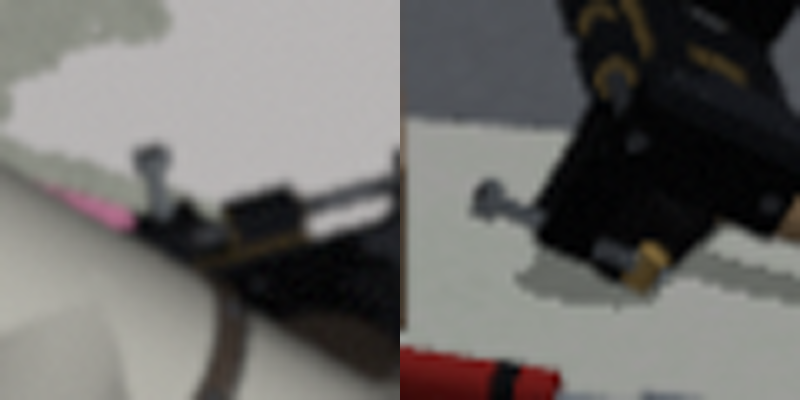

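```bash
cat > l.py <<'E'
from workcell import env
from h import *
L=np.array([.633,-.1707,.324]); psi=16.5
Rf=R.from_euler('xyz',[0,-30,psi],degrees=True); ax=Rf.apply([1,0,0]); o=[-90,-30,psi]
off=Rf.apply([0,0,-.0045])
T,S=env.grab_frame("top"),env.grab_frame("side"); h0=L-.127*ax
J=np.vstack([np.column_stack([(proj(p,h0+.001*e)-proj(p,h0)).ravel() for e in np.eye(3)]) for p in(T,S)])
d,res,*_=np.linalg.lstsq(J,np.array([-.9,-.6,-.2,-1.4]),rcond=None); d/=1000; print("corr",d.round(4),"res",res,"in bolt axes",Rf.inv().apply(d).round(4))
env.move_straight(L-.158*ax+off+d,o,rate=.05); env.dwell(.4); rep(env,"final")
T,S=env.grab_frame("top"),env.grab_frame("side")
for n,p,x,y in(("top",T,365,150),("side",S,265,115)):
    im=cv2.resize(p["image"][y:y+90,x:x+90],(400,400),interpolation=cv2.INTER_CUBIC)
    f=lambda a:tuple(((proj(p,a).ravel()-[x,y]+.5)*400/90).round().astype(int))
    cv2.circle(im,f(L-.12*ax),2,(0,0,255),-1);cv2.line(im,f(L),f(L-.11*ax),(0,255,0),1)
    cv2.imwrite(f"pics/l_{n}.png",im)
cv2.imwrite("pics/l.png",np.hstack([cv2.imread(f"pics/l_{n}.png") for n in("top","side")]))
print([ (np.round(m["xyz"],3),round(m["score"],2)) for m in env.search_frame(S,"lid")[:2]])
E
python3 l.py
```

```text
corr [0.0003 0.0032 0.0058] res [0.02494027] in bolt axes [0.0039 0.003  0.0044]
final 28.52 p [ 0.5042 -0.2058  0.2468] r [-90.  -30.   16.5] F [ 0.8  0.5 -0.3] o 0.08
[(array([0.579, 0.232, 0.132]), 0.98), (array([ 0.453, -0.204,  0.049]), 0.92)]
```

View pics/l.png

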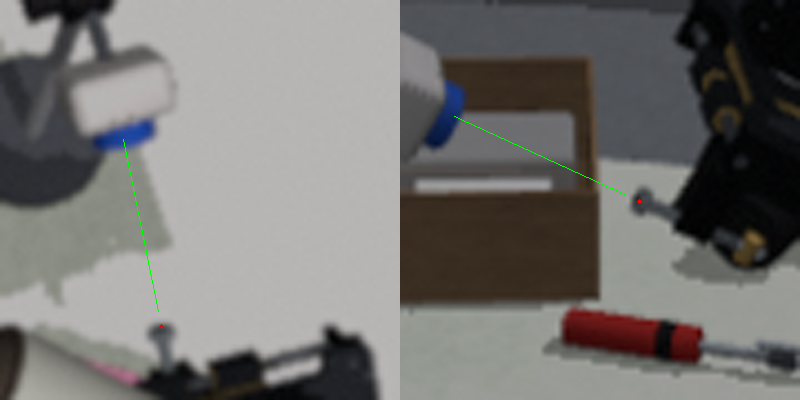

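```bash
python3 -c "
from workcell import env
from h import *
rep(env); env.close_job()"
```

```text
28.67 p [ 0.5042 -0.2058  0.2469] r [-90.  -30.   16.5] F [0.6 0.9 0. ] o 0.079
the job is handed in; nothing more can be done
```

I opened the grey tray's lid, took out the steel bolt and held it up to the webcam, then handed the job in at about 28.7 s on the robot's clock. No verdict was reported.

- **Lid:** I took it by the knob and swung it along an arc aimed at about 104° (1.8 rad). The last check still found it standing open. I read that check from the detector, not as a measured angle.
- **Bolt:** I gripped it at mid-shaft with 30 N. At hand-in the opening was 0.079, about 7 mm, which fits the 8 mm shaft. The force at the tool was close to zero, so it was touching nothing else.
- **Pose at the lens:** Before the final approach, both cameras showed the bolt about 1–1.5 pixels off where I expected it, roughly 3–4 mm. I corrected by about 6.6 mm overall; the two cameras agreed on this to a small fraction of a pixel.
- **Final pictures:** The top view put the head face on the target point. The side view showed it about 1 pixel (2–3 mm) nearer the lens. The lens itself showed a similar shift in that view, so the 12 cm distance should hold to within a few millimetres.

**Least certain:** the lens heading came from fitting small blurry images. The fits gave 16–17°, while edges of the webcam housing suggested 14–16°. I used 16.5°, so the bolt's alignment with the line of sight could be off by 1–2°. The top view before the final approach hinted at up to about 5° in the bolt's own direction, but too little shaft was visible to measure it well.

The robot did not contact the webcam, its stand or the other parts, as far as the forces I printed and the pictures I viewed show. I did not re-measure the other parts.

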